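# Lift the cactus out of its pot with kitchen tongs

## Robot

A 7-joint arm with a two-finger parallel gripper is mounted at the origin on the work surface. World frame = base frame: x ahead of the robot, y to its left, z up, the work surface at z = 0. Lengths are in mm, angles in rad, forces in N, time in s.
With the tool pointing down it reaches from about 425 to 1025 mm from the base axis. Payload 3.6 kg.
Tool frame: the origin (TCP) lies on the centre line of the jaws, within the pads' length; the fingertips stand ahead of it and the grasp point (between the pads) lies 6 mm ahead of it (bot.tcp_to_tips is the z of the fingertips in the tool frame, in mm); z points along the fingers, y is the line along which they close (so a half turn about z gives the same grasp; the last joint's range is limited). The gripper opens to 85 mm and grips with 20 to 120 N. Pads are 22 mm wide; open, the fingers measure 114 mm over their backs; the gripper's body (76 mm by 85 mm) begins 54 mm behind the grasp point. The pads swing forward as they close: fully open they stand 13 mm farther back than shut.
Start: joints at [-1.377, 0.591, 0.048, 1.609, -0.033, 0.943, -0.034], TCP at [205.086, 695.392, 256.302] pointing down, gripper open.
Joint ranges: [-2.69, 2.69], [-0.47, 2.24], [-1.27, 1.36], [0.19, 2.51], [-1.53, 4.68], [0.08, 2.07], [-3.09, 3.09]. Speed limits (rad/s): [2.57, 2.57, 3.14, 3.14, 3.14, 3.14, 3.14].

## Interface

Orientations are given as a rotation vector (axis times angle).
In Python, from plant import bot, cam, order gives the robot as it stands (bot), with the cameras (cam) and the job (order).
- The arm moves only by the tool inch_along, called after "Emit:" by a JSON object that holds its "fn" and its "kwargs", one argument or row to a line. Schema: {"type":"object","properties":{"rows":{"type":"array","items":{"type":"array","items":{"type":"number"},"minItems":6,"maxItems":6},"minItems":1,"maxItems":10},"finger_gap":{"type":"number"},"grip_n":{"type":"number"},"only":{"type":"string"},"quiet":{"type":"boolean"},"lines":{"type":"string"}},"required":["rows"],"additionalProperties":false}. rows is a list of rows, 1 to 10 of them, each of 6 numbers: dx, dy, dz in shares of 500 mm (1.0 is 500 mm), then a rotation vector rx, ry, rz in fractions of the full range, 1 being pi rad; each row is the pose to reach, as a shift and turn from the pose commanded when the call began, along the tool's axes at that moment; what a row does not reach only later rows make up. A row lasts 1/12 s, in which the tool goes at most 41.7 mm and 0.125 rad, less where a joint would pass 70% of its speed; a pose out of reach is approached as far as the arm can. finger_gap is the finger opening in mm, set as the call begins (left out keeps the last). The fingers move at their own pace and stop on an object; grip_n is the grip in N (left out, the last holds). Time passes only in rows, so rows that do not move let the fingers close. The tool returns the time, the measured TCP pose, the force, the opening and the grip force at its end. only (a regular expression) keeps the lines of the reply that match it, lines (a string "A,B") keeps lines A to B, and quiet returns only ok. Input that does not fit is refused with a message, and nothing moves.
- bot.observe(): the state, without advancing time (a new reading comes with each control period).
- cam.camera(name): name is "side" or "top"; returns a dict with "img" (400x640x3 uint8, red, green, blue), "z_map" (400x640 float32, mm along the optical axis (not along the pixel's ray), 0 where there is no reading), "intrinsics" (3x3 intrinsics, pixels), "D" ([k1, k2, p1, p2, k3] as OpenCV has them; the pictures are not rectified), "R" (3x3) and "t" (3): a world point X has camera coordinates R X + t. Camera axes: x right, y down, z forward; pixel columns grow to the right and rows downward; lengths in mm; the calibration is good to about 2 mm. A picture is of the moment at which its call begins.
- order.finish_job(): hands the job in; it is judged then, once.
The state is a dict: "t": time; "joints": joint angles; "dq": joint speeds; "joint_torque": joint torques, N m; "position": TCP position; "tcp_rot": TCP orientation; "wrist_force": force on the tool from outside, world axes, zero at the start; "ft_torque": the same for the moment, N m; "grip_width": finger opening in mm; "grasp_force": force on a finger pad.
Only numpy, scipy, OpenCV 4.12 (cv2) and the standard library are available. Lean on these libraries where they do the work, as an engineer would, in place of code of your own. Each camera call takes 0.05 s, during which the arm holds its last target. There are 200 camera calls.

## Task

The little barrel cactus at the key station is due for its new pot: pick up the kitchen tongs from the wooden spoon rest, close them on the green stem and lift the cactus, liner and all, straight up out of the white ceramic pot until it hangs well clear of the rim. It is spiny, so only the tongs may touch the plant and its liner; leave the pot standing and everything else where it is. Do not set it down: finish while holding the cactus up, still and about upright, in the tongs.

Things in the scene. Friction and masses are not known exactly. Their poses are not given: they have to be found in the camera images.
- tongs: Sprung steel kitchen tongs with red silicone tips, 220 mm long, 110 g, lying on the spoon rest, arms side by side. Origin at the hinge pin's underside, z up; x points to the tips and is the line of symmetry while open (the frame belongs to the left, +y, arm and turns with it when squeezed). Arms are strips 20 mm high, 2.5 mm thick. Balance point about 90 mm ahead of the hinge.
- jaw (a joint): Angle by which the tongs are squeezed, rad: 0 open (tips 67 mm apart), 0.2 with the arms parallel (tips 34 mm apart), 0.36 shut stop.
- tongs_grip (a point): Where to squeeze the tongs: midway between the open arms, at half their height, 90 mm ahead of the hinge. Here they measure 58 mm over both arms when open and yield at about 3.5 N a side; at 41 mm the arms are parallel, the tips 34 mm apart, the spring about 6 N. Let go, they spring open. Fixed in the tongs' frame.
- tip_left (a point): Centre of the inner gripping face of the left arm's red tip, 166 mm from the hinge. The face is flat, 36 mm long and 20 mm high.
- tip_right (a point): The same on the right (-y) arm. The middle between the two tip points is the middle of the jaws.
- cactus: Barrel cactus in a black plastic nursery liner, one rigid piece, 80 g or so. Origin at the centre of the liner's underside, z up. The liner is 48 mm high, 36 mm wide below and 51 mm at its rim; the green stem above is a round upright column 34 mm thick from 48 to 95 mm, with a domed top and a pink flower up to 114 mm.
- cactus_stem (a point): Point on the axis of the green stem, 80 mm above the liner's underside: a good height for the middle of the tong tips.
- pot: White ceramic pot in which the liner stands loose: 62 mm high, 72 mm wide at the rim, mouth 62 mm wide, inner floor 8 mm up. Origin at the centre of its underside. The rim is 26 mm below cactus_stem at the start.
- rest: Wooden spoon rest, fixed, 26 mm high: a neck 32 mm wide from 26 mm behind to 113 mm ahead of its origin along its x, then a round dish 104 mm wide centred 165 mm ahead. Origin on the table under the tongs' hinge at the start; fingers fit down on either side of the neck.
- station: Key station of two stacked plywood boxes, fixed. Origin on the table under the centre of the upper, open box, which is 240 mm (x) by 420 mm (y), its floor 109 mm and its rim 150 mm above the table, walls 9 mm. The lower box, 100 mm high, reaches from 210 mm before (-x) to 120 mm beyond the origin; its front part is covered by a hinged lid, shut.
- case: Black sunglasses case, 160 (x) by 62 by 46 mm, in the open box beside the pot. Origin at the centre of its underside.
- keys: Steel key ring, 34 mm, with two keys that reach 67 mm from its centre (+x), 3 mm high, in the open box. Origin at the ring's centre, underside.
- carabiner: Blue aluminium carabiner, 80 by 45 by 8 mm, lying in the open box. Origin near its centre, underside.
- newpot: Empty terracotta pot, 88 mm wide, 75 mm high, on the table beyond the station. Origin at the centre of its underside.
- mug: Blue mug, 80 mm wide, 92 mm high, handle at +y, on the table beyond the station. Origin at the centre of its underside.
- sprayer: Amber glass bottle, 60 mm wide, 150 mm high, on the table beyond the station. Origin at the centre of its underside.

How it is judged:
By the outcome, as a careful person would: the job done as asked, in the order asked, and still so for the second after the job is handed in, while the arm keeps its last pose, push and grip.
It also fails if it takes over 45 s, if anything falls off the work surface, if the arm or the gripper's body presses on something with over 40 N, if the wrist force passes 120 N, or if a joint passes its speed limit or range.

## Working session

There is one attempt and no reset: what is moved stays moved. The work goes in short steps, Python scripts to look and compute and a tool call to move; the robot and the scene stay as the last step left them, time stands still between calls to the robot, and variables do not carry over. Pictures are saved under pics/ and viewed, at most 10 in all, crops included, and the job is handed in when it is done.

```bash
ls; mkdir -p pics
```

Create h.py:
```python
import numpy as np,cv2
from plant import bot, cam, order
def shot(n):
    c=cam.camera(n); return c
def cloud(c):
    z=c["z_map"].astype(float); h,w=z.shape
    u,v=np.meshgrid(np.arange(w),np.arange(h))
    p=cv2.undistortPoints(np.stack([u,v],-1).reshape(-1,1,2).astype(np.float64),np.array(c["intrinsics"],float),np.array(c["D"],float)).reshape(h,w,2)
    X=np.dstack([p*z[...,None],z]); R=np.array(c["R"]);t=np.array(c["t"])
    W=(X-t)@R; W[z==0]=np.nan
    return W
```

Run:
```python
from h import *
import pickle
for n in("side","top"):
    c=shot(n);pickle.dump(c,open(f"{n}0.pkl","wb"));cv2.imwrite(f"pics/{n}0.png",c["img"][...,::-1]); print(n,-np.array(c["R"]).T@np.array(c["t"]))
s=bot.observe();print(s,bot.tcp_to_tips)
```

```text
pics
plant.py
side [1074.51157631  930.94353771  849.63789228]
top [ 440.68531251   72.42967123 1207.62411424]
{'t': 0.1, 'joints': array([-1.37750776,  0.59204396,  0.04831168,  1.60976872, -0.03326464,
        0.94267427, -0.03369632]), 'dq': array([ 0.00132289, -0.00168476,  0.00095209, -0.00349637, -0.00011657,
       -0.00123305,  0.00138524]), 'joint_torque': array([ 4.58249036e-03, -5.49991429e+01,  1.55311324e+00, -1.98822713e+01,
        9.72296577e-03,  3.80041078e-03,  3.04588909e-06]), 'position': array([204.87963405, 694.68916693, 255.21544892]), 'tcp_rot': array([-0.4487725 , -3.10922248,  0.00327497]), 'wrist_force': array([-0.66742712, -0.32761734, -0.70889799]), 'ft_torque': array([-0.00462431, -0.05531151,  0.04572295]), 'grasp_force': 0.0, 'grip_width': 85.30650925227778} 25.0
```

View pics/side0.png

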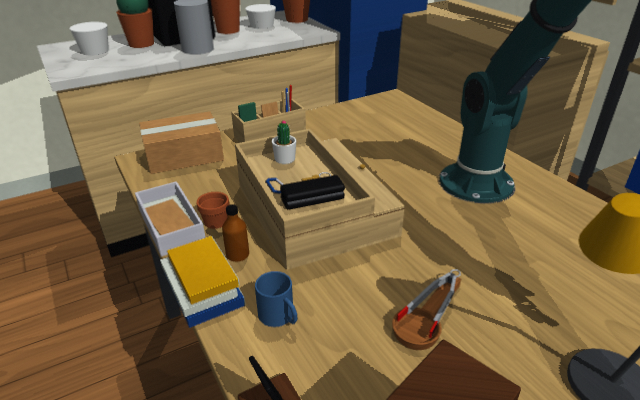

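View pics/top0.png

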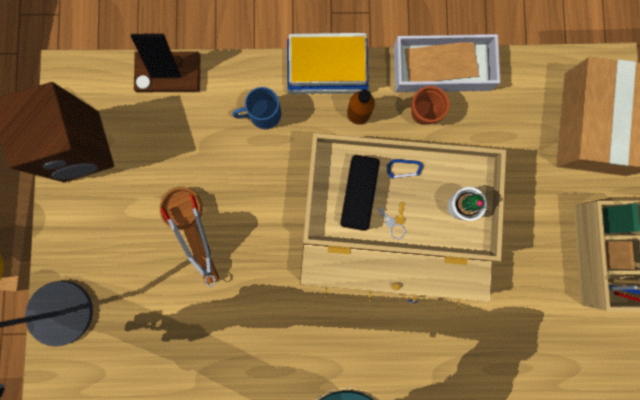

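Side: tongs hinge at about (455,273), red tips (403,313) and (436,328), and the cactus at (284,130) in its pot at (284,150). Top: hinge (210,278), tips (166,212) and (196,203), cactus and pot (470,204). The case is at (360,190).

Add to h.py:
```python
def ray(c,uv,z):
    p=cv2.undistortPoints(np.array(uv,float).reshape(-1,1,2),np.array(c["intrinsics"],float),np.array(c["D"],float)).reshape(-1,2)
    R=np.array(c["R"]);t=np.array(c["t"]);C=-R.T@t
    d=np.c_[p,np.ones(len(p))]@R
    return C+d*((z-C[2])/d[:,2])[:,None]
def blobs(m,amin=12):
    n,l,s,ce=cv2.connectedComponentsWithStats(m.astype(np.uint8),connectivity=8)
    return [(ce[i],s[i,4],l==i) for i in range(1,n) if s[i,4]>=amin]
```

Run:
```python
from h import *
import pickle
np.set_printoptions(precision=1,suppress=True)
for n in("top","side"):
    c=pickle.load(open(n+"0.pkl","rb"));W=cloud(c);hsv=cv2.cvtColor(c["img"],cv2.COLOR_RGB2HSV);H,S,V=[hsv[...,i].astype(int) for i in range(3)]
    box={"top":(150,230,180,295),"side":(390,470,260,350)}[n]
    roi=np.zeros(H.shape,bool);roi[box[2]:box[3],box[0]:box[1]]=1
    print(n)
    red=roi&((H<4)|(H>174))&(S>170)&(V>90)
    for ce,a,m in blobs(red): print("red",ce,a,"cloud",np.nanmedian(W[m],0),np.nanmax(W[m][:,2]),"ray46",ray(c,ce,46))
    grey=roi&(S<70)&(V>90)
    for ce,a,m in blobs(grey):
        print("grey",ce,a,np.nanmedian(W[m],0),"ray46",ray(c,ce,46))
        q=ray(c,np.argwhere(m)[:,::-1],46)[:,:2]; b=cv2.fitLine(q.astype(np.float32),cv2.DIST_HUBER,0,.01,.01).ravel(); t=(q-b[2:])@b[:2]
        print("   line",b[:2],b[2:]+t.min()*b[:2],b[2:]+t.max()*b[:2])
    box={"top":(445,500,180,230),"side":(265,305,115,170)}[n]
    roi[:]=0;roi[box[2]:box[3],box[0]:box[1]]=1
    green=roi&(H>40)&(H<90)&(S>80)
    for ce,a,m in blobs(green): print("green",ce,a,np.nanmedian(W[m],0),np.nanmax(W[m][:,2]),"ray197",ray(c,ce,197),"ray212",ray(c,ce,212))
    wh=roi&(S<60)&(V>130)
    for ce,a,m in blobs(wh):
        k=m&(abs(W[...,2]-171)<5); pts=np.argwhere(k)[:,::-1]
        print("white",ce,a)
        if n=="top":
            (x,y),r=cv2.minEnclosingCircle(pts.astype(np.float32));print(x,y,r,ray(c,[[x,y],[x+r,y]],171))
    if n=="top":
      for nm,uv in dict(hinge=(210,278),case=(360,192),sprayer=(361,105)).items(): print(nm,W[uv[1],uv[0]])
s=bot.observe()
from scipy.spatial.transform import Rotation as Ro
print(Ro.from_rotvec(s["tcp_rot"]).as_matrix())
```

```text
top
red [193.3 201.7] 25 cloud [554.9 353.   45.5] 49.45448817283146 ray46 [[555.6 352.6  46. ]]
red [164.6 213.9] 34 cloud [527.7 420.1  45.1] 48.71325788968964 ray46 [[527.7 419.1  46. ]]
grey [202.9 242.3] 206 [456.2 325.9  45.3] ray46 [[460.  328.7  46. ]]
   line [1.  0.3] [392.1 310.6] [539.4 349. ]
grey [188.5 251.5] 334 [437.  367.1  43.9] ray46 [[439.1 361.9  46. ]]
   line [0.8 0.5] [357.6 310.2] [514.3 410.8]
green [471.1 202.2] 222 [ 531.9 -248.6  214.1] 228.7346537093216 ray197 [[ 532.3 -253.6  197. ]] ray212 [[ 530.9 -248.7  212. ]]
white [464.  204.4] 417
468.5 204.1666717529297 17.519926071166992 [[ 530.6 -256.3  171. ]
 [ 530.2 -292.9  171. ]]
hinge [376.4 315.7  23.8]
case [561.6 -31.1 150.5]
sprayer [764.3 -41.3 116.1]
side
red [402.4 312.7] 68 cloud [554.  354.   42.3] 47.712483996581774 ray46 [[556.9 357.7  46. ]]
red [432.6 328. ] 43 cloud [527.4 420.4  44.5] 50.25825135933557 ray46 [[528.7 421.9  46. ]]
grey [449.  278.9] 174 [399.2 316.7  42.4] ray46 [[401.2 327.   46. ]]
   line [1.  0.3] [362.4 310.6] [436.4 333.4]
grey [409.9 306.3] 46 [526.8 346.9  42.4] ray46 [[531.6 350.9  46. ]]
   line [0.8 0.7] [518.7 339.6] [547.  364.3]
grey [438.5 315.8] 64 [493.6 400.1  44.7] ray46 [[496.3 402.2  46. ]]
   line [0.9 0.3] [469.1 393. ] [511.8 407.3]
green [283.1 133.5] 209 [ 534.6 -249.   200.7] 228.85908952415153 ray197 [[ 532.2 -253.6  197. ]] ray212 [[ 544.7 -226.4  212. ]]
white [286.7 151.5] 333
[[-1.   0.3 -0. ]
 [ 0.3  1.  -0. ]
 [-0.  -0.  -1. ]]
```

Run:
```python
import cv2
a=cv2.imread("pics/top0.png")[180:295,140:240];b=cv2.imread("pics/side0.png")[255:355,380:480]
a=cv2.resize(a,(400,460),interpolation=cv2.INTER_CUBIC);b=cv2.resize(b,(400,460),interpolation=cv2.INTER_CUBIC)
cv2.imwrite("pics/crop0.png",cv2.hconcat([a,b]))
```

```text
(no output)
```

View pics/crop0.png

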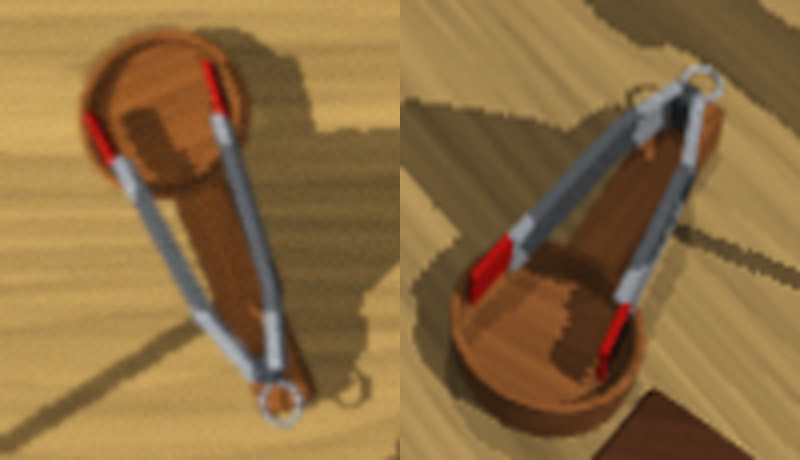

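The crop shows the tongs lying open and symmetric over the rest, with the red tips above the dish and the ring behind the hinge. The two red centres give the axis direction.

Add to h.py:
```python
from scipy.spatial.transform import Rotation as Ro
def plan(p,yaw,ref=None):
    """tool-axis shift/turn from measured pose to point p, tool z down, tongs dir (= -tool x) at yaw deg"""
    s=bot.observe();R=Ro.from_rotvec(s["tcp_rot"]);a=np.radians(yaw)
    x=-np.array([np.cos(a),np.sin(a),0]);z=np.array([0,0,-1.]);T=Ro.from_matrix(np.c_[x,np.cross(z,x),z])
    d=np.array(p)-s["position"];print("t %.2f"%s["t"],"pos",s["position"].round(1),"shift",R.inv().apply(d).round(1),"turn",(R.inv()*T).as_rotvec().round(3),"dist %.0f"%np.linalg.norm(d),"q",s["joints"].round(2))
```

Run:
```python
from h import *
import pickle
from scipy.optimize import least_squares
P=[]
for n,b in(("top",(445,500,180,230)),("side",(265,305,115,170))):
    c=pickle.load(open(n+"0.pkl","rb"));W=cloud(c);hsv=cv2.cvtColor(c["img"],cv2.COLOR_RGB2HSV);H,S,V=[hsv[...,i].astype(int) for i in range(3)]
    m=(H>40)&(H<90)&(S>80)&(W[...,2]>172)&(W[...,2]<205);r=np.zeros_like(m);r[b[2]:b[3],b[0]:b[1]]=1
    q=W[m&r];print(n,len(q),q.mean(0).round(1));P.append(q)
P=np.vstack(P)[:,:2]
print(least_squares(lambda v:np.hypot(*(P-v).T)-17,[531,-255],loss="soft_l1",f_scale=2).x)
c=pickle.load(open("top0.pkl","rb"));print("ring",ray(c,[210.2,280.5],36))
plan([471.4,357.2,150],22.7)
```

```text
top 65 [ 529.8 -245.7  189.5]
side 108 [ 533.9 -249.1  188.4]
[ 529.53918637 -261.32418552]
ring [[371.30687451 312.66414138  36.        ]]
t 0.10 pos [204.9 694.7 255.2] shift [-351.1 -248.1  105.8] turn [-0.002 -0.001 -0.683] dist 443 q [-1.38  0.59  0.05  1.61 -0.03  0.94 -0.03]
```

The manual's scale: shifts go in shares of 500 mm and turns go in shares of pi rad. Converting my numbers, -351 mm / 500 = -0.702, -248 mm / 500 = -0.496, -0.683 rad / 3.1416 = -0.2174.

Emit:
{"fn": "inch_along", "kwargs": {
  "rows": [
    [-0.702, -0.496, 0.212, 0, 0, -0.2174],
    [-0.702, -0.496, 0.212, 0, 0, -0.2174],
    [-0.702, -0.496, 0.212, 0, 0, -0.2174],
    [-0.702, -0.496, 0.212, 0, 0, -0.2174],
    [-0.702, -0.496, 0.212, 0, 0, -0.2174],
    [-0.702, -0.496, 0.212, 0, 0, -0.2174],
    [-0.702, -0.496, 0.212, 0, 0, -0.2174],
    [-0.702, -0.496, 0.212, 0, 0, -0.2174],
    [-0.702, -0.496, 0.212, 0, 0, -0.2174],
    [-0.702, -0.496, 0.212, 0, 0, -0.2174]
  ],
  "finger_gap": 85
}}

```text
t: 0.93
position: [456.7, 376.2, 155.9]
tcp_rot: [0.619, -3.08, 0.0]
wrist_force: [1.1, -0.3, -0.3]
grip_width: 85.0
grasp_force: 0.0
```

```bash
python3 -c "
from h import *
plan([471.4,357.2,150],22.7)"
```

```text
t 0.93 pos [456.7 376.2 155.9] shift [ -6.2 -23.2   5.9] turn [-0. -0.  0.] dist 25 q [-0.67  0.56 -0.13  1.99  0.12  0.61  1.08]
```

In the tool's units: -19 mm / 500 = -0.038, -5 mm / 500 = -0.01.

Emit:
{"fn": "inch_along", "kwargs": {
  "rows": [
    [-0.01, -0.038, 0.01, 0, 0, 0],
    [-0.01, -0.038, 0.01, 0, 0, 0],
    [-0.01, -0.038, 0.01, 0, 0, 0],
    [-0.01, -0.038, 0.01, 0, 0, 0]
  ]
}}

```text
t: 1.27
position: [467.3, 363.4, 151.5]
tcp_rot: [0.62, -3.079, -0.002]
wrist_force: [-0.2, 1.2, 0.4]
grip_width: 85.1
grasp_force: 0.0
```

Run:
```python
from h import *
plan([471.4,357.2,38],22.7)
c=shot("side");a=c["img"][170:370,340:540,::-1];cv2.imwrite("pics/s1.png",cv2.resize(a,(600,600),interpolation=cv2.INTER_CUBIC))
```

```text
t 1.27 pos [467.3 363.4 151.5] shift [ -1.4  -7.5 113.5] turn [ 0.001 -0.     0.001] dist 114 q [-0.64  0.57 -0.13  1.99  0.13  0.6   1.11]
```

View pics/s1.png

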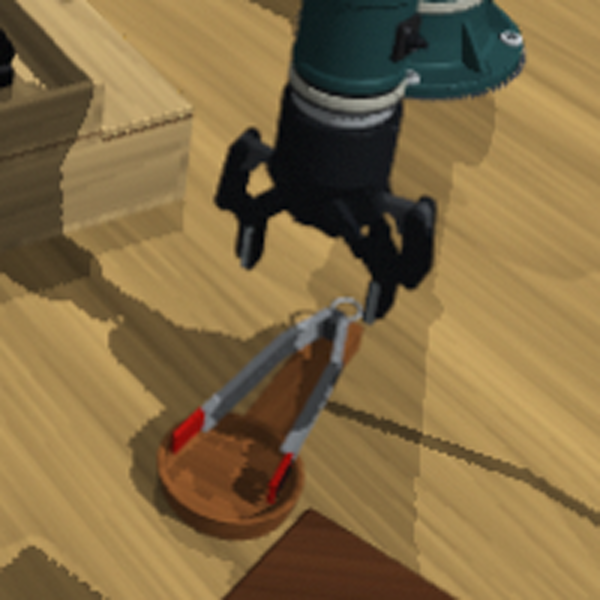

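The gripper is above the tongs with its fingers astride the axis (fingertips at about (250,260) and (372,315) in the crop). I'll trim the offset, then descend.

In the tool's units: 40 mm / 500 = 0.08, 20 mm / 500 = 0.04.

Emit:
{"fn": "inch_along", "kwargs": {
  "rows": [
    [-0.002, -0.014, 0, 0, 0, 0],
    [-0.002, -0.014, 0.04, 0, 0, 0],
    [-0.002, -0.014, 0.08, 0, 0, 0],
    [-0.002, -0.014, 0.08, 0, 0, 0],
    [-0.002, -0.014, 0.08, 0, 0, 0],
    [-0.002, -0.014, 0.08, 0, 0, 0]
  ]
}}

```text
t: 1.82
position: [471.5, 357.2, 112.3]
tcp_rot: [-0.62, 3.079, 0.001]
wrist_force: [-0.1, 0.3, 0.2]
grip_width: 84.9
grasp_force: 0.0
```

```bash
python3 -c "
from h import *
plan([471.4,357.2,38],22.7)"
```

```text
t 1.82 pos [471.5 357.2 112.3] shift [ 0.2 -0.1 74.3] turn [0.001 0.001 0.001] dist 74 q [-0.64  0.62 -0.12  2.01  0.14  0.52  1.11]
```

In the tool's units: 74 mm / 500 = 0.148, 72 mm / 500 = 0.144.

Emit:
{"fn": "inch_along", "kwargs": {
  "rows": [
    [0, 0, 0.036, 0, 0, 0],
    [0, 0, 0.072, 0, 0, 0],
    [0, 0, 0.108, 0, 0, 0],
    [0, 0, 0.132, 0, 0, 0],
    [0, 0, 0.144, 0, 0, 0],
    [0, 0, 0.148, 0, 0, 0],
    [0, 0, 0.148, 0, 0, 0],
    [0, 0, 0.148, 0, 0, 0]
  ]
}}

```text
t: 2.48
position: [472.0, 356.8, 38.3]
tcp_rot: [-0.618, 3.079, 0.001]
wrist_force: [0.3, -0.5, -0.6]
grip_width: 84.8
grasp_force: 0.0
```

Emit:
{"fn": "inch_along", "kwargs": {
  "rows": [
    [0, 0, 0, 0, 0, 0],
    [0, 0, 0, 0, 0, 0],
    [0, 0, 0, 0, 0, 0],
    [0, 0, 0, 0, 0, 0],
    [0, 0, 0, 0, 0, 0],
    [0, 0, 0, 0, 0, 0],
    [0, 0, 0, 0, 0, 0],
    [0, 0, 0, 0, 0, 0]
  ],
  "finger_gap": 51,
  "grip_n": 20
}}

```text
t: 3.15
position: [472.5, 357.2, 39.1]
tcp_rot: [-0.618, 3.077, 0.002]
wrist_force: [-0.6, -0.4, 6.4]
grip_width: 51.3
grasp_force: 6.2
```

In the tool's units: -120 mm / 500 = -0.24, -110 mm / 500 = -0.22.

Emit:
{"fn": "inch_along", "kwargs": {
  "rows": [
    [0, 0, -0.01, 0, 0, 0],
    [0, 0, -0.03, 0, 0, 0],
    [0, 0, -0.07, 0, 0, 0],
    [0, 0, -0.12, 0, 0, 0],
    [0, 0, -0.17, 0, 0, 0],
    [0, 0, -0.22, 0, 0, 0],
    [0, 0, -0.24, 0, 0, 0],
    [0, 0, -0.24, 0, 0, 0],
    [0, 0, -0.24, 0, 0, 0]
  ]
}}

```text
t: 3.9
position: [471.4, 356.2, 157.7]
tcp_rot: [-0.618, 3.08, 0.0]
wrist_force: [0.3, 1.1, -1.7]
grip_width: 51.1
grasp_force: 3.9
```

Run:
```python
from h import *
a=shot("side")["img"][150:350,340:540,::-1];b=shot("top")["img"][160:310,130:280,::-1]
f=lambda i:cv2.resize(i,(400,400),interpolation=cv2.INTER_CUBIC)
cv2.imwrite("pics/s2.png",cv2.hconcat([f(a),f(b)]))
```

```text
(no output)
```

View pics/s2.png

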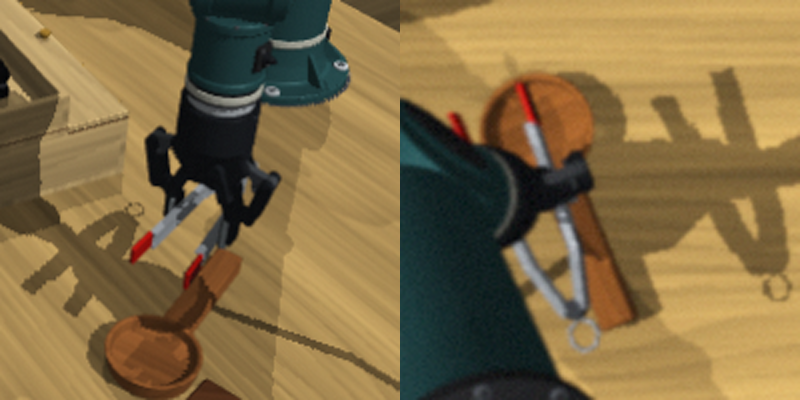

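The tongs hang roughly level in the gripper, clear of the rest, with the tips open. Next, transit above the cactus.

```bash
python3 -c "
from h import *
d=np.array([np.cos(np.radians(-25.6)),np.sin(np.radians(-25.6))]);g=np.array([530.5,-258])-76*d;print(g)
plan([*g,330],-25.6)"
```

```text
[ 461.96072799 -225.16148309]
t 4.00 pos [470.6 355.5 156.1] shift [ 232.6 -532.5 -172.7] turn [-0.002 -0.002  0.843] dist 606 q [-0.63  0.56 -0.14  1.99  0.13  0.61  1.12]
```

In the tool's units: -205 mm / 500 = -0.41, -175 mm / 500 = -0.35, 0.33 rad / 3.1416 = 0.105.

Emit:
{"fn": "inch_along", "kwargs": {
  "rows": [
    [0, 0, -0.04, 0, 0, 0],
    [0, 0, -0.11, 0, 0, 0],
    [0.01, -0.024, -0.18, 0, 0, 0.0064],
    [0.03, -0.07, -0.25, 0, 0, 0.0159],
    [0.052, -0.12, -0.31, 0, 0, 0.0318],
    [0.076, -0.174, -0.346, 0, 0, 0.0446],
    [0.1, -0.23, -0.346, 0, 0, 0.0573],
    [0.126, -0.29, -0.346, 0, 0, 0.0732],
    [0.152, -0.35, -0.346, 0, 0, 0.0891],
    [0.178, -0.41, -0.346, 0, 0, 0.105]
  ]
}}

```text
t: 4.83
position: [467.5, 131.1, 328.9]
tcp_rot: [0.101, -3.137, 0.002]
wrist_force: [0.2, -0.1, -1.1]
grip_width: 51.3
grasp_force: 3.9
```

```bash
python3 -c "
from h import *
plan([461.96,-225.16,330],-25.6)"
```

```text
t 4.83 pos [467.5 131.1 328.9] shift [  28.3 -355.2   -0.6] turn [-0.002 -0.003  0.511] dist 356 q [-0.34  0.2  -0.03  2.05  0.01  0.89  1.26]
```

In the tool's units: -325 mm / 500 = -0.65, -300 mm / 500 = -0.6, 0.5 rad / 3.1416 = 0.1592.

Emit:
{"fn": "inch_along", "kwargs": {
  "rows": [
    [0.004, -0.06, 0, 0, 0, 0.0159],
    [0.01, -0.12, 0, 0, 0, 0.0318],
    [0.016, -0.19, 0, 0, 0, 0.0509],
    [0.02, -0.26, 0, 0, 0, 0.07],
    [0.026, -0.33, 0, 0, 0, 0.0891],
    [0.032, -0.4, 0, 0, 0, 0.105],
    [0.038, -0.47, 0, 0, 0, 0.121],
    [0.044, -0.54, 0, 0, 0, 0.1369],
    [0.05, -0.6, 0, 0, 0, 0.1496],
    [0.054, -0.65, 0, 0, 0, 0.1592]
  ]
}}

```text
t: 5.67
position: [461.7, -195.7, 328.8]
tcp_rot: [-0.682, -3.063, 0.002]
wrist_force: [0.9, -0.4, -1.5]
grip_width: 50.8
grasp_force: 3.9
```

Emit:
{"fn": "inch_along", "kwargs": {
  "rows": [
    [0, 0, 0, 0, 0, 0],
    [0, 0, 0, 0, 0, 0],
    [0, 0, 0, 0, 0, 0]
  ]
}}

```text
t: 5.92
position: [462.6, -192.3, 329.1]
tcp_rot: [-0.674, -3.065, -0.001]
wrist_force: [-0.0, -1.1, -1.6]
grip_width: 51.1
grasp_force: 3.9
```

Run:
```python
from h import *
plan([461.96,-225.16,330],-25.6)
for n,roi in(("side",None),("top",None)):
    c=shot(n);W=cloud(c);hsv=cv2.cvtColor(c["img"],cv2.COLOR_RGB2HSV);H,S,V=[hsv[...,i].astype(int) for i in range(3)]
    red=((H<4)|(H>174))&(S>170)&(V>90)&(W[...,2]>240)
    for ce,a,m in blobs(red):
        print(n,ce,a,np.nanmedian(W[m],0).round(1),np.nanmax(W[m][:,2]),np.nanmin(W[m][:,2]))
    cv2.imwrite(f"pics/{n}3.png",c["img"][...,::-1])
a=cv2.imread("pics/side3.png")[40:240,200:400];b=cv2.imread("pics/top3.png")[130:330,400:600]
f=lambda i:cv2.resize(i,(400,400),interpolation=cv2.INTER_CUBIC)
cv2.imwrite("pics/s3.png",cv2.hconcat([f(a),f(b)]))
```

```text
t 5.92 pos [ 462.6 -192.3  329.1] shift [-13.2 -30.1  -0.9] turn [-0.    -0.003  0.014] dist 33 q [ 0.1   0.22  0.25  2.03 -0.07  0.9   1.52]
side [286.30379747  89.12658228] 79 [ 517.6 -248.3  328.5] 338.40838218150805 319.4407954778251
side [287.90909091  96.67272727] 55 [ 538.4 -196.2  330.5] 339.220674906404 320.0241333571894
top [461.84615385 189.53846154] 52 [ 541.7 -194.4  334.4] 338.09830316833217 324.9769249337882
top [494.05 196.85] 40 [ 528.8 -250.8  334.4] 538.7538035759974 320.4876074764989
```

View pics/s3.png

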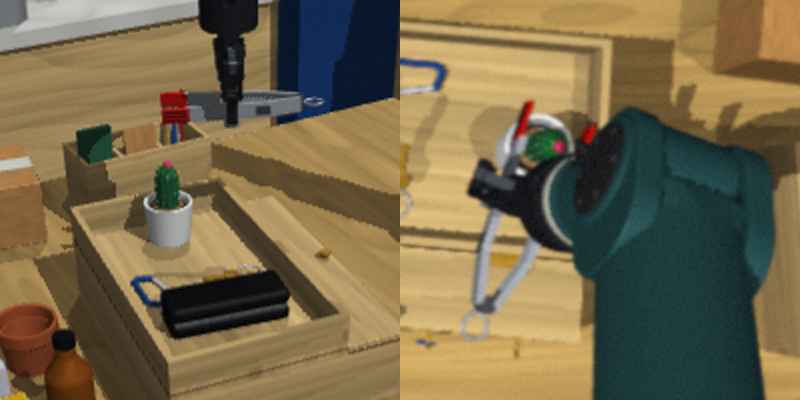

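The tongs are level, with tips at about (175,105) in the left half. In the right half the left tip is at (525,120) and the cactus at (545,145), so the jaws still need to move about 30 mm towards -y. I'll move there and go down part-way.

In the tool's units: 64 mm / 500 = 0.128, 60 mm / 500 = 0.12, 0.014 rad / 3.1416 = 0.0045.

```bash
python3 -c "
from h import *
plan([463.8,-227.1,265],-25.6)"
```

```text
t 6.02 pos [ 463.  -191.5  329.6] shift [-15.7 -32.   64.6] turn [ 0.    -0.002  0.016] dist 74 q [ 0.1   0.22  0.25  2.03 -0.07  0.9   1.52]
```

Emit:
{"fn": "inch_along", "kwargs": {
  "rows": [
    [-0.01, -0.02, 0.02, 0, 0, 0.0045],
    [-0.02, -0.04, 0.06, 0, 0, 0.0045],
    [-0.028, -0.062, 0.1, 0, 0, 0.0045],
    [-0.028, -0.062, 0.12, 0, 0, 0.0045],
    [-0.028, -0.062, 0.128, 0, 0, 0.0045],
    [-0.028, -0.062, 0.128, 0, 0, 0.0045],
    [-0.028, -0.062, 0.128, 0, 0, 0.0045],
    [-0.028, -0.062, 0.128, 0, 0, 0.0045]
  ]
}}

```text
t: 6.68
position: [463.6, -226.7, 267.3]
tcp_rot: [0.695, 3.062, 0.0]
wrist_force: [0.4, 0.6, -1.2]
grip_width: 51.4
grasp_force: 3.9
```

Run:
```python
from h import *
plan([463.8,-227.1,199],-25.6)
for n in("side","top"):
    c=shot(n);W=cloud(c);hsv=cv2.cvtColor(c["img"],cv2.COLOR_RGB2HSV);H,S,V=[hsv[...,i].astype(int) for i in range(3)]
    red=((H<4)|(H>174))&(S>170)&(V>90)&(W[...,2]>240)
    for ce,a,m in blobs(red):
        print(n,ce,a,np.nanmedian(W[m],0).round(1),np.nanmax(W[m][:,2]),np.nanmin(W[m][:,2]))
    cv2.imwrite(f"pics/{n}4.png",c["img"][...,::-1])
a=cv2.imread("pics/side4.png")[70:190,230:350];b=cv2.imread("pics/top4.png")[150:270,410:530]
f=lambda i:cv2.resize(i,(400,400),interpolation=cv2.INTER_CUBIC)
cv2.imwrite("pics/s4.png",cv2.hconcat([f(a),f(b)]))
```

```text
t 6.68 pos [ 463.6 -226.7  267.3] shift [-0.2 -0.3 68.3] turn [0.001 0.002 0.   ] dist 68 q [ 0.17  0.32  0.25  2.07 -0.12  0.76  1.62]
side [281.12 105.84] 75 [ 520.4 -283.9  267.5] 277.50268760946665 256.49192082857815
side [284.26315789 113.18421053] 38 [ 536.  -230.2  272.4] 276.7841368468069 255.95763373336567
top [470.97826087 193.17391304] 46 [ 542.9 -230.3  272.7] 277.6824628816588 261.8664452924998
top [499.04761905 202.73809524] 42 [ 524.4 -283.1  269.4] 478.39617068088717 257.48751789362274
```

View pics/s4.png

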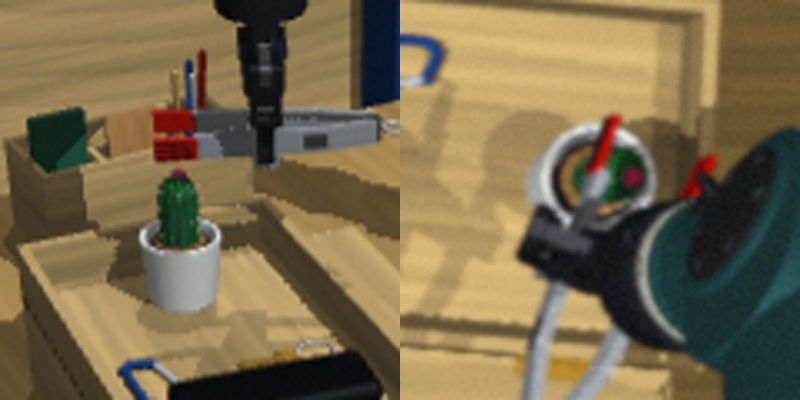

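The jaws are above the stem. In the right half the left tip is at (605,145), the right tip at (700,175), and the stem between them at (625,170). In the left half the tongs are level above the flower. I'll descend slowly.

In the tool's units: 69 mm / 500 = 0.138, -1.5 mm / 500 = -0.003.

Emit:
{"fn": "inch_along", "kwargs": {
  "rows": [
    [0, -0.003, 0.01, 0, 0, 0],
    [0, -0.003, 0.028, 0, 0, 0],
    [0, -0.003, 0.048, 0, 0, 0],
    [0, -0.003, 0.068, 0, 0, 0],
    [0, -0.003, 0.088, 0, 0, 0],
    [0, -0.003, 0.108, 0, 0, 0],
    [0, -0.003, 0.124, 0, 0, 0],
    [0, -0.003, 0.134, 0, 0, 0],
    [0, -0.003, 0.138, 0, 0, 0],
    [0, -0.003, 0.138, 0, 0, 0]
  ]
}}

```text
t: 7.62
position: [461.9, -228.5, 196.9]
tcp_rot: [-0.697, -3.062, -0.0]
wrist_force: [-0.1, -0.7, -1.2]
grip_width: 51.2
grasp_force: 3.9
```

Emit:
{"fn": "inch_along", "kwargs": {
  "rows": [
    [0, 0, 0, 0, 0, 0],
    [0, 0, 0, 0, 0, 0]
  ]
}}

```text
t: 7.78
position: [462.5, -228.8, 198.0]
tcp_rot: [0.697, 3.062, -0.0]
wrist_force: [-0.1, -0.1, -0.5]
grip_width: 51.2
grasp_force: 3.9
```

Run:
```python
from h import *
P=[]
for n in("side","top"):
    c=shot(n);W=cloud(c);hsv=cv2.cvtColor(c["img"],cv2.COLOR_RGB2HSV);H,S,V=[hsv[...,i].astype(int) for i in range(3)]
    ok=(np.hypot(W[...,0]-531,W[...,1]+257)<60)
    red=((H<4)|(H>174))&(S>170)&(V>90)&ok&(W[...,2]>180)
    for ce,a,m in blobs(red,8):
        print(n,ce,a,np.nanmedian(W[m],0).round(1),np.nanmax(W[m][:,2]),np.nanmin(W[m][:,2]))
    g=(H>40)&(H<90)&(S>80)&ok&(W[...,2]>170)
    print("green",n,W[g].mean(0).round(1),g.sum())
    cv2.imwrite(f"pics/{n}5.png",c["img"][...,::-1])
a=cv2.imread("pics/side5.png")[90:190,240:340];b=cv2.imread("pics/top5.png")[150:250,420:520]
f=lambda i:cv2.resize(i,(400,400),interpolation=cv2.INTER_CUBIC)
cv2.imwrite("pics/s5.png",cv2.hconcat([f(a),f(b)]))
```

```text
side [283.70588235 135.20588235] 34 [ 539.8 -233.9  202.4] 207.37173710319954 188.08271321979024
green side [ 532.4 -249.4  213.7] 121
top [461.61702128 196.74468085] 47 [ 543.4 -233.3  202.8] 208.33188246891442 191.46375836906947
top [489.81818182 203.5       ] 22 [ 528.7 -289.5  203.9] 410.1611064761593 191.74066359069354
green top [ 520.9 -246.9  286.8] 286
```

View pics/s5.png

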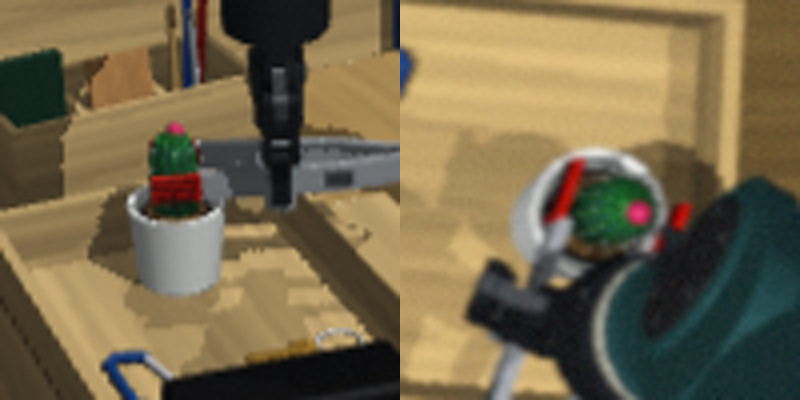

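The tips straddle the stem. On the left, the left tip covers the stem at (177,190). On the right, the tips are at (568,190) and (678,225) with the stem between them. I'll close.

Emit:
{"fn": "inch_along", "kwargs": {
  "rows": [
    [0, 0, 0, 0, 0, 0],
    [0, 0, 0, 0, 0, 0],
    [0, 0, 0, 0, 0, 0],
    [0, 0, 0, 0, 0, 0],
    [0, 0, 0, 0, 0, 0],
    [0, 0, 0, 0, 0, 0],
    [0, 0, 0, 0, 0, 0],
    [0, 0, 0, 0, 0, 0]
  ],
  "finger_gap": 34,
  "grip_n": 30
}}

```text
t: 8.55
position: [462.4, -228.8, 197.7]
tcp_rot: [0.698, 3.062, -0.0]
wrist_force: [-1.4, -0.7, 2.6]
grip_width: 40.3
grasp_force: 33.2
```

Emit:
{"fn": "inch_along", "kwargs": {
  "rows": [
    [0, 0, -0.004, 0, 0, 0],
    [0, 0, -0.01, 0, 0, 0],
    [0, 0, -0.018, 0, 0, 0],
    [0, 0, -0.028, 0, 0, 0],
    [0, 0, -0.04, 0, 0, 0],
    [0, 0, -0.054, 0, 0, 0],
    [0, 0, -0.068, 0, 0, 0],
    [0, 0, -0.08, 0, 0, 0],
    [0, 0, -0.08, 0, 0, 0],
    [0, 0, -0.08, 0, 0, 0]
  ]
}}

```text
t: 9.38
position: [462.4, -228.6, 238.1]
tcp_rot: [0.697, 3.062, -0.0]
wrist_force: [0.0, -0.2, -2.8]
grip_width: 40.1
grasp_force: 33.2
```

Run:
```python
from h import *
for n in("side","top"):
    c=shot(n);cv2.imwrite(f"pics/{n}6.png",c["img"][...,::-1])
a=cv2.imread("pics/side6.png")[70:190,230:350];b=cv2.imread("pics/top6.png")[150:270,420:540]
f=lambda i:cv2.resize(i,(400,400),interpolation=cv2.INTER_CUBIC)
cv2.imwrite("pics/s6.png",cv2.hconcat([f(a),f(b)]))
```

```text
(no output)
```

View pics/s6.png

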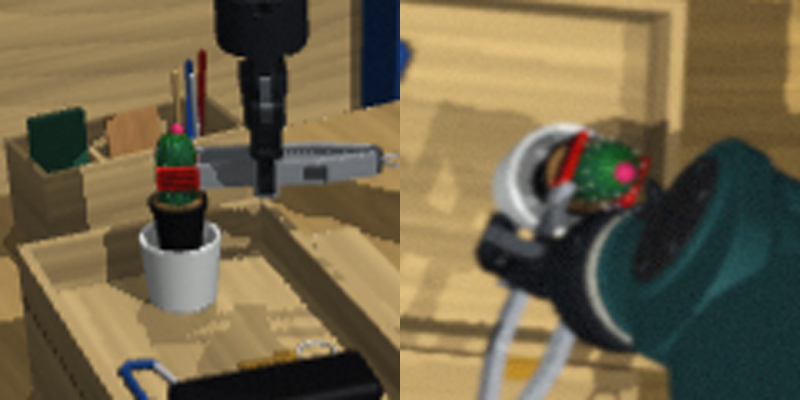

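The grip holds: the cactus is upright and the black liner has come half out at (180,220), with the pot still standing. I'll keep lifting.

In the tool's units: -110 mm / 500 = -0.22, -104 mm / 500 = -0.208.

Emit:
{"fn": "inch_along", "kwargs": {
  "rows": [
    [0, 0, -0.008, 0, 0, 0],
    [0, 0, -0.024, 0, 0, 0],
    [0, 0, -0.048, 0, 0, 0],
    [0, 0, -0.076, 0, 0, 0],
    [0, 0, -0.106, 0, 0, 0],
    [0, 0, -0.136, 0, 0, 0],
    [0, 0, -0.164, 0, 0, 0],
    [0, 0, -0.188, 0, 0, 0],
    [0, 0, -0.208, 0, 0, 0],
    [0, 0, -0.22, 0, 0, 0]
  ]
}}

```text
t: 10.32
position: [462.5, -228.8, 349.1]
tcp_rot: [0.697, 3.061, -0.0]
wrist_force: [0.1, -0.6, -1.9]
grip_width: 40.1
grasp_force: 33.2
```

Emit:
{"fn": "inch_along", "kwargs": {
  "rows": [
    [0, 0, 0, 0, 0, 0],
    [0, 0, 0, 0, 0, 0],
    [0, 0, 0, 0, 0, 0],
    [0, 0, 0, 0, 0, 0],
    [0, 0, 0, 0, 0, 0],
    [0, 0, 0, 0, 0, 0],
    [0, 0, 0, 0, 0, 0],
    [0, 0, 0, 0, 0, 0]
  ]
}}

```text
t: 10.98
position: [462.1, -228.5, 347.3]
tcp_rot: [-0.697, -3.063, 0.0]
wrist_force: [0.0, -0.2, -1.7]
grip_width: 39.9
grasp_force: 33.2
```

Run:
```python
from h import *
for n in("side","top"):
    c=shot(n);cv2.imwrite(f"pics/{n}7.png",c["img"][...,::-1])
a=cv2.imread("pics/side7.png")[20:190,210:380];b=cv2.imread("pics/top7.png")[120:290,400:570]
f=lambda i:cv2.resize(i,(400,400),interpolation=cv2.INTER_CUBIC)
cv2.imwrite("pics/s7.png",cv2.hconcat([f(a),f(b)]))
print(abs(bot.observe()["dq"]).max())
```

```text
0.002226944176463328
```

View pics/s7.png

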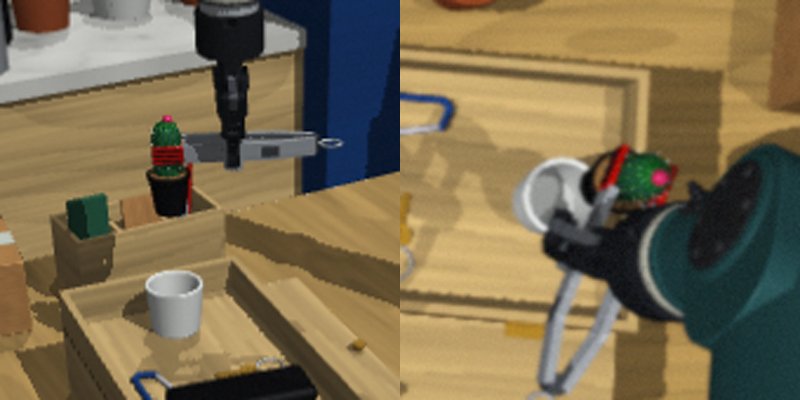

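The cactus with its liner (168,165) hangs upright well above the empty pot, which is still standing at (173,300). Everything is still, so I'll hand in.

```bash
python3 -c "
from plant import bot, cam, order
print(order.finish_job())"
```

```text
the job is handed in; nothing more can be done
None
```

The job is handed in at about 11 s: the tongs hold the cactus and its liner still and upright, about 95 mm above the rim of the pot, which is still standing.

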